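Hold the cheese cover over the plate for the picture

ROBOT

A 6-joint arm with a two-finger parallel gripper is mounted at the origin on the work surface. World frame = base frame: x ahead of the robot, y to its left, z up, the work surface at z = 0. Lengths are in m, angles in rad, forces in N, time in s.
With the tool pointing down it reaches from about 0.25 to 0.725 m from the base axis. Payload 4 kg.
Tool frame: the origin (TCP) lies at the very end of the fingers, on their centre line; the grasp point (between the pads) lies 19 mm behind it; z points along the fingers, y is the line along which they close (so a half turn about z gives the same grasp; the last joint's range is limited). The gripper opens to 85 mm and grips with 20 to 120 N. Pads are 22 mm wide; open, the fingers measure 114 mm over their backs; the gripper's body (76 mm by 85 mm) begins 54 mm behind the grasp point. The pads swing forward as they close: fully open they stand 13 mm farther back than shut.
Start: joints at [1.225, 0.241, 0.005, 1.335, 0, 1.571], TCP at [0.169, 0.47, 0.231] pointing down, gripper open.
Joint ranges: [-2.72, 2.72], [-1.05, 1.87], [-1.09, 1.28], [-1.99, 2.15], [-1.42, 1.44], [-3.14, 3.14]. Speed limits (rad/s): [2.79, 2.79, 3.14, 3.14, 3.14, 3.14].

INTERFACE

Orientations are given as a 3x3 rotation matrix whose columns are the frame's x, y, z axes.
In Python, from rig import r gives the robot as it stands. The module is installed in compiled form; this text tells all that it offers.
- The arm moves only by the shell command python3 -m handwheel 'ROWS' [OPENING] [FORCE]. ROWS is a JSON object of lists of equal length, an entry for each row: "linear": the shift along the tool's x, y, z in m, a list of three; "turn": the turn, a rotation vector about the tool's x, y, z in rad, a list of three. In form: {"linear": [[x, y, z], ...], "turn": [[wx, wy, wz], ...]}. A call has 1 to 8 rows; each row is the pose to reach, as a shift and turn from the pose commanded when the call began, along the tool's axes at that moment; what a row does not reach only later rows make up. A row lasts 1/12 s, in which the tool goes at most 41.7 mm and 7.16 degrees, less where a joint would pass 70% of its speed; a pose out of reach is approached as far as the arm can. A call with a gripper value outside its range is refused whole. OPENING is the finger opening in m, from 0 to 0.0854, set as the call begins (- or left out, the last holds). The fingers move at their own pace and stop on an object; FORCE is the grip in N (left out, the last holds). Time passes only in rows, so rows that repeat a pose let the fingers close. It gives the time, the measured TCP pose, the force, the opening and the grip force at its end, in the units of the state.
- r.get_obs(): the state, without advancing time (a new reading comes with each control period).
- r.snapshot(name): name is "scene" or "side" or "wrist"; returns a dict with "frame" (480x640x3 uint8, red, green, blue), "z_map" (480x640 float32, m along the optical axis (not along the pixel's ray), 0 where there is no reading), "fov_y" (degrees; the focal length in pixels is half the picture's height over the tangent of half this angle, whatever the lens; pixels are square), "cx", "cy" (the principal point, pixels), "R" (3x3) and "t" (3): a world point X has camera coordinates R X + t. Camera axes: x right, y down, z forward; pixel columns grow to the right and rows downward; lengths in m; the calibration is good to about 2 mm. The wrist camera is an equidistant fisheye: a pixel r from the principal point sees the ray r / f radians off the axis. A picture is of the moment at which its call begins.
- r.finish_job(): hands the job in; it is judged then, once.
The state is a dict: "time": time; "q": joint angles; "qd": joint speeds; "tau": joint torques, N m; "tcp_pos": TCP position; "orientation": TCP orientation; "ft_force": force on the tool from outside, world axes, zero at the start; "wrist_torque": the same for the moment, N m; "grip_width": finger opening in m; "grip_force": force on a finger pad.
Only numpy, scipy, OpenCV 4.12 (cv2) and the standard library are available. Lean on these libraries where they do the work, as an engineer would, in place of code of your own. Each camera call takes 0.05 s, during which the arm holds its last target. There are 200 camera calls.

TASK

The cheese plate sits on a small sliding stage: first turn the stage's red clamp knob clockwise until it is tight, leaving the plate where it stands along its rail. Then pick up the white rectangular cheese cover by its handle, lift it over the loaf in the middle of the table, and hold it level just above the plate, centred and with its long side along the plate's, its rim about 2 cm above the plate's surface and never touching plate or cheese. Finish while still holding it there, steady, for the picture: do not put it down or let go, and leave the loaf, the coffee pot and the candle where they are.

Things in the scene. Friction and masses are not known exactly. Their poses are not given: they have to be found in the camera images.
- stage: Sliding stage's fixed base: low aluminium rail 460 mm (its x) by 90 mm, fixed on the left or right half of the table. Origin at the centre of its underside, x along the rail, z up. It carries the dark wooden carriage with plate, cheese and knob (knob top highest, 89 mm above the table). The carriage is loose (a 3 N push moves it) until the clamp presses a pad on the rail.
- carriage (a joint): Position of the carriage along the stage's +x, 0 to 0.08 m. It starts somewhere between and has to stay there (within 20 mm).
- plate_mid (a point): Centre of the upper surface of the blue plate fixed on the carriage, 53 mm above the table. Plate 200 mm (x, along the rail) by 140 mm (y), with a white rim 4 mm high at its edge; two pale pieces of cheese fixed in its middle, together 95 x 56 mm, 25 mm high above the surface. z up.
- clamp_grip (a point): Grip point of the red clamp knob on its vertical axis, 82 mm above the table, 150 mm from plate_mid towards the stage's -x. Upright flat bar 42 mm long, 14 mm wide, 7 mm of it above this point; this frame turns with the knob, its x along the bar (white line on one half). Below, a red disc 44 mm across ends 23 mm under this point.
- clamp (a joint): Turn of the knob, 0 to 1.5 rad, growing clockwise seen from above; starts between 0 and 0.25 with the bar nearly along the rail. The pad meets the rail at about 1 rad; tight beyond 1.2, firm stop at 1.5. Resists with about 0.1 N m, up to 0.2 when tight, and stays (but for a slight creep) where it is left.
- cover: White ceramic cheese cover with a blue band, 170 mm (its x) by 115 mm (y): an open-bottomed box, 5 mm walls, closed top 65 mm up, about 0.45 kg (0.3 to 0.6), standing on the other half of the table from the stage. Origin at the centre of its lower rim plane, z up. It is the same turned half round.
- cover_handle (a point): Where to grip the cover: middle of the blue handle on its top, 89 mm above the rim. The handle is an upright bar 70 mm long (along the cover's x), 16 mm wide, from 65 to 99 mm above the rim.
- loaf: Bystander: brown loaf of bread, 200 x 95 mm, 85 mm high, lying on a 16 mm thick wooden board in the middle of the table (top about 101 mm above the table). Origin at the centre of its underside, z up.
- moka: Bystander: red and silver stovetop coffee pot, 90 mm across its foot, 158 mm high, black handle 87 mm out on its +x side. Origin at the centre of its underside, z up.
- candle: Bystander: thick peach-coloured candle in a low glass, 86 mm across, 85 mm high (wick to 95 mm). Origin at the centre of its underside, z up.
Things that resemble listed ones, but are neither listed nor needed, are in the scene too. What is shaped like the cover but purple is not meant.

How it is judged:
On the way, in this order (a step that is already met when the one before it is completed fails the run):
1. the clamp knob is turned tight while the cover still stands on the table (value of joint clamp above 1.15 rad and height (world z) of cover below 0.03 m), for 0.2 s.
2. the cover is carried over the middle of the table, its rim above the loaf (height (world z) of cover above 0.105 m and world y of cover between -0.09 and 0.09 m), for 0.05 s.
At the end, for the whole second after the job is handed in: Clamp over 1.15 rad; cover held by the fingers alone, steady, level (0.1 rad), rim 8 to 34 mm above the plate surface, centred within 12 mm along each side, long side within 0.14 rad of the plate's, not touching the stage; plate moved under 20 mm, loaf, pot, candle under 30 mm (value of joint clamp above 1.15 rad and x of cover in the frame of plate_mid between -0.012 and 0.012 m and y of cover in the frame of plate_mid between -0.012 and 0.012 m and z of cover in the frame of plate_mid between 0.008 and 0.034 m and angle between the x axis of cover and the x axis of plate_mid, either way round below 0.14 rad and angle between cover's own z axis and vertical below 0.1 rad and contact force between the fingers and cover above 0.5 N and contact force between cover and stage below 0.05 N and linear speed of cover below 0.03 m/s and distance of plate_mid from where it was at the start of the episode below 0.02 m and distance of each of loaf, moka, candle from where it was at the start of the episode below 0.03 m); the arm keeps its last pose, push and grip.
It fails at once if the plate is slid more than 20 mm from where it stood (distance of plate_mid from where it was at the start of the episode above 0.02 m).
It fails at once if the cover presses on the plate, the cheese or the stage with more than 2 N (contact force between cover and stage above 2 N).
It fails at once if the loaf, the coffee pot or the candle is pushed more than 30 mm (distance of any of loaf, moka, candle from where it was at the start of the episode above 0.03 m).
It also fails if it takes over 59 s, if anything falls off the work surface, if the arm or the gripper's body presses on something with over 40 N, if the wrist force passes 120 N, or if a joint passes its speed limit or range.

## Working session

There is one attempt and no reset: what is moved stays moved. The work goes in short steps, Python scripts to look and compute and a shell command to move; the robot and the scene stay as the last step left them, time stands still between calls to the robot, and variables do not carry over. Pictures are saved under pics/ and viewed, at most 10 in all, crops included, and the job is handed in when it is done.

```bash
mkdir -p pics; cat > h.py <<'E'
from rig import r
import numpy as np, cv2
def snap(n,f):
    s=r.snapshot(n); cv2.imwrite(f'pics/{f}.png',s['frame'][:,:,::-1]); np.savez(f'pics/{f}.npz',**s); return s
def ld(f): return dict(np.load(f'pics/{f}.npz'))
def pt(s,u,v,z=None,h=None):
    f=240/np.tan(np.radians(float(s['fov_y']))/2); d=np.array([(u-s['cx'])/f,(v-s['cy'])/f,1.])
    R,t=s['R'],s['t']
    if h is not None:
        c=-R.T@t; w=R.T@d; return c+w*(h-c[2])/w[2]
    return R.T@(d*(s['z_map'][int(v),int(u)] if z is None else z)-t)
def cloud(s):
    f=240/np.tan(np.radians(float(s['fov_y']))/2); v,u=np.mgrid[:480,:640]; z=s['z_map']
    P=np.stack([(u-s['cx'])/f*z,(v-s['cy'])/f*z,z],-1); return (P-s['t'])@s['R']
E
python3 - <<'E'
from h import *
for n in('scene','side'):
    s=snap(n,n); print(n,s['fov_y'],s['cx'],s['cy'],-s['R'].T@s['t'])
o=r.get_obs(); print(o)
E
```

```text
scene 49.7699580907314 319.121255831864 236.04878886164306 [1.03532195 0.4194588  0.8639041 ]
side 57.60315467419469 322.7688255616509 240.30127213454668 [-0.09495317 -0.59097097  0.71256432]
{'time': 0.1, 'q': array([ 1.22502285e+00,  2.41343344e-01,  3.82391332e-03,  1.33520664e+00,
       -2.42896284e-05,  1.57080673e+00]), 'qd': array([-0.00079121, -0.00208022,  0.00113486,  0.0007524 , -0.00024271,
        0.00096068]), 'tau': array([ 3.46345396e-04, -3.73137259e+01,  2.53010023e+01,  1.08797426e-02,
       -1.67264653e-05,  8.22188866e-06]), 'tcp_pos': array([0.16927069, 0.46985332, 0.23048577]), 'orientation': array([[-9.40810074e-01,  3.38933631e-01, -6.31186522e-04],
       [ 3.38934218e-01,  9.40808307e-01, -1.82376468e-03],
       [-2.43096622e-05, -1.92974689e-03, -9.99998138e-01]]), 'ft_force': array([-0.00497969, -0.21176665, -0.24716888]), 'wrist_torque': array([-0.01778467, -0.04324251,  0.01623601]), 'grip_force': 0.0, 'grip_width': 0.08508218832166041}
```

View pics/scene.png

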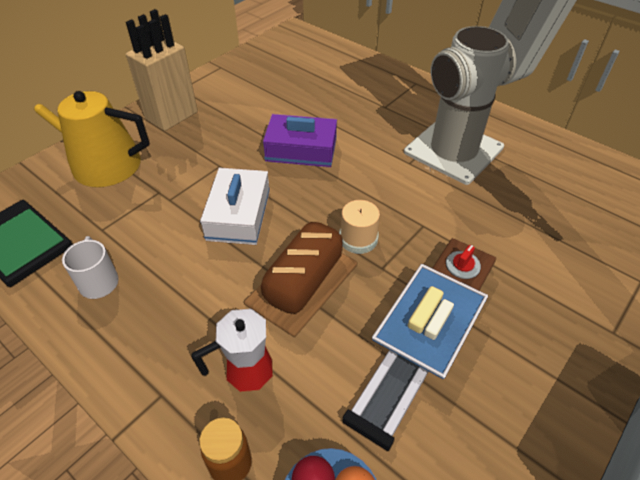

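View pics/side.png

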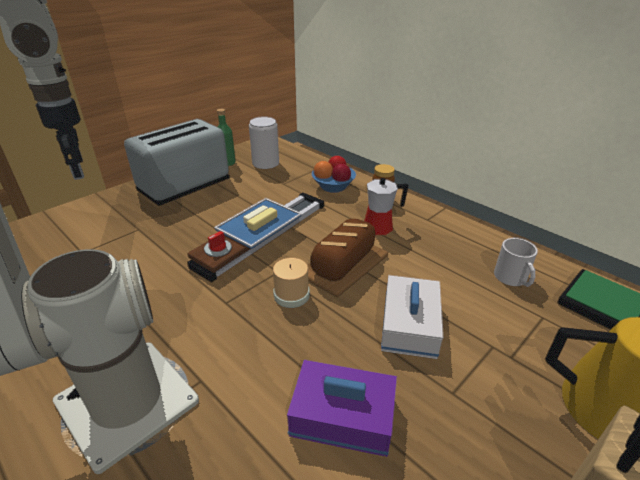

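The scene view shows the white cover at (237,205) and a purple look-alike at (300,140). The stage's plate is at (432,320), the red knob at (465,260), the loaf at (303,265), the candle at (360,225) and the pot at (243,350). The side view shows the same things: white cover (413,315), purple (344,405), knob (217,243). The white one with the blue band fits the description.

```bash
python3 - <<'E'
from h import *
def rect(P):
    (c,sz,a)=cv2.minAreaRect(P[:,:2].astype(np.float32)*1000); return np.round(c,1),np.round(sz,1),round(a,1),len(P)
for n in('scene','side'):
    s=ld(n);C=cloud(s);F=s['frame'].astype(int);Rr,G,B=F[...,0],F[...,1],F[...,2]; X=C[...,2]
    ok=(s['z_map']>0)
    v,u=np.mgrid[:480,:640]
    W=dict(scene=dict(cov=(195,160,275,245),pl=(370,260,490,380),kn=(440,235,490,285),loaf=(240,215,350,330),can=(335,195,385,255),mok=(190,305,280,395)),
      side=dict(cov=(380,270,450,360),pl=(210,195,310,250),kn=(195,225,240,262),loaf=(305,215,380,280),can=(270,255,315,308),mok=(355,160,412,240)))[n]
    def m(k,q):
        a,b,c,d=W[k]; return C[ok&(u>a)&(u<c)&(v>b)&(v<d)&q]
    print(n)
    print('covtop',rect(m('cov',(abs(X-.065)<.006)&(Rr>150)&(abs(Rr-B)<45))))
    h=m('cov',(X>.085)&(X<.11)&(B>Rr+25)); print('handle',rect(h),h[:,2].max())
    print('plate',rect(m('pl',abs(X-.055)<.006)))
    print('cheese',rect(m('pl',(X>.072)&(X<.084))))
    k=m('kn',(X>.07)&(X<.1)&(Rr>120)&(G<80)); print('knob',rect(k),np.median(k,0))
    print('loaf',rect(m('loaf',(X>.04)&(X<.11)))); print('can',rect(m('can',(X>.07)&(X<.09)))); print('mok',rect(m('mok',(X>.02)&(X<.17))))
s=ld('scene'); Q=np.array([pt(s,*p,h=.057)[:2] for p in[(424,266),(487,295),(443,375),(375,338)]]); print(Q.round(3),Q.mean(0))
a=cv2.resize(s['frame'][150:260,180:350],None,fx=3,fy=3,interpolation=2); b=cv2.resize(s['frame'][230:300,420:510],None,fx=4,fy=4,interpolation=2)
im=np.zeros((620,510,3),np.uint8); im[:330]=a; im[335:615,:360]=b; cv2.imwrite('pics/crop.png',im[:600,:,::-1])
E
```

```text
scene
covtop (array([ 524. , -255.4]), array([178.1, 116.5]), 34.7, 2544)
handle (array([ 525.1, -254.2]), array([71.2, 16.9]), 35.1, 209) 0.10182313434049434
plate (array([470.7, 238.5]), array([274. , 140.3]), 7.1, 6232)
cheese (array([459.9, 235.9]), array([189.,  54.]), 7.5, 1078)
knob (array([357.5, 224.8]), array([44.2, 14.6]), 2.8, 132) [0.36287466 0.22784845 0.08684233]
loaf (array([581.1, -55. ]), array([232. , 232.4]), 28.8, 4904)
can (array([438.7,  -4.2]), array([ 79.6, 146.7]), 82.0, 1050)
mok (array([761. ,  37.8]), array([198.8,  83.8]), 2.8, 3538)
side
covtop (array([ 524.9, -256.8]), array([172.6, 115.3]), 34.5, 2621)
handle (array([ 523.1, -257.4]), array([70.6, 14.8]), 35.0, 199) 0.10125230020322602
plate (array([469.7, 235.7]), array([271.8, 144.1]), 7.4, 1814)
cheese (array([442.6, 232.4]), array([216.,  56.]), 5.6, 394)
knob (array([354.8, 221.8]), array([38.4, 12.2]), 5.1, 37) [0.36066368 0.22071894 0.08869827]
loaf (array([588.2, -15.1]), array([343.7,  89.8]), 10.1, 2607)
can (array([417.6,   3.8]), array([111.2,  78.4]), 28.1, 783)
mok (array([779.8,  24.3]), array([404.6, 115.5]), 30.6, 2015)
[[0.418 0.169]
 [0.4   0.298]
 [0.595 0.32 ]
 [0.611 0.191]] [0.50589168 0.24484759]
```

View pics/crop.png

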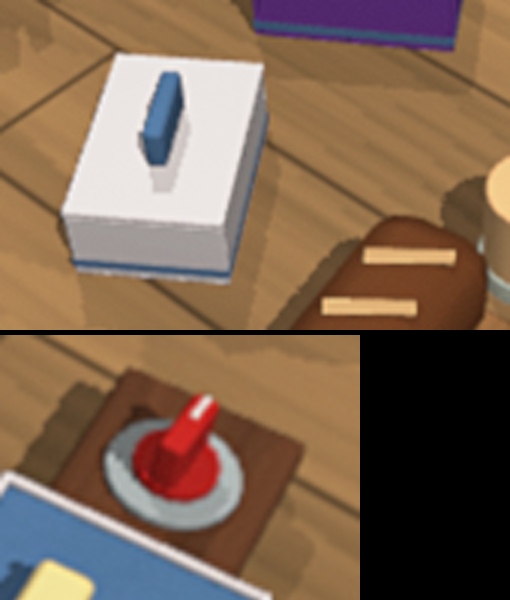

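The crop confirms it: the white cover with its blue band and blue handle (top crop) is the target, and the purple one is not. The knob bar lies nearly along the rail, with its white end toward the robot.

```bash
cat >> h.py <<'E'
from scipy.spatial.transform import Rotation as Ro
def plan(p,a):
    o=r.get_obs(); R=o['orientation']; a=np.radians(a)
    y=np.array([np.cos(a),np.sin(a),0]); z=np.array([0,0,-1.]); T=np.c_[np.cross(y,z),y,z]
    print('lin',(R.T@(np.array(p)-o['tcp_pos'])).round(4),'turn',Ro.from_matrix(R.T@T).as_rotvec().round(3))
def st():
    o=r.get_obs(); R=o['orientation']; print({k:np.round(o[k],3).tolist() for k in('time','q','tcp_pos','ft_force','wrist_torque','grip_width','grip_force')},'yaw',np.degrees(np.arctan2(R[1,1],R[0,1])).round(1))
E
python3 - <<'E'
from h import *
plan((.3575,.226,.17),94)
E
```

```text
lin [-0.2597 -0.1655  0.0608] turn [-0.002 -0.    -0.416]
```

```bash
python3 -m handwheel '{"linear":[[-0.033,-0.021,0],[-0.065,-0.042,0],[-0.1,-0.063,0],[-0.13,-0.083,0],[-0.163,-0.104,0],[-0.195,-0.125,0.01],[-0.228,-0.146,0.03],[-0.26,-0.1655,0.045]],"turn":[[0,0,-0.05],[0,0,-0.1],[0,0,-0.16],[0,0,-0.21],[0,0,-0.26],[0,0,-0.32],[0,0,-0.37],[-0.002,0,-0.416]]}' 0.06 30
python3 -m handwheel '{"linear":[[0,0,0.01],[0,0,0.015],[0,0,0.015]],"turn":[[0,0,0],[0,0,0],[0,0,0]]}'
python3 - <<'E'
from h import *
st(); s=snap('wrist','w1'); print(s['fov_y'],s['cx'],s['cy'],s['R'],-s['R'].T@s['t'])
E
```

```text
time: 0.77
tcp_pos: [0.358, 0.2257, 0.1861]
orientation: [[-0.997, -0.073, 0.001], [-0.073, 0.997, 0.002], [-0.001, 0.002, -1.0]]
ft_force: [1.3, -0.8, -0.1]
grip_width: 0.0596
grip_force: 0.0
time: 1.02
tcp_pos: [0.3565, 0.2264, 0.1703]
orientation: [[-0.998, -0.069, -0.003], [-0.069, 0.998, 0.001], [0.003, 0.001, -1.0]]
ft_force: [-0.6, 0.2, -0.4]
grip_width: 0.0603
grip_force: 0.0
{'time': 1.017, 'q': [0.564, 0.129, -0.297, 1.146, 0.002, 0.496], 'tcp_pos': [0.357, 0.226, 0.17], 'ft_force': [-0.578, 0.188, -0.353], 'wrist_torque': [-0.008, -0.017, 0.005], 'grip_width': 0.06, 'grip_force': 0.0} yaw 93.9
65.70646984690485 321.9869250208002 237.23579940565685 [[-0.06946206  0.99758339  0.00154757]
 [ 0.94856772  0.06556863  0.3097096 ]
 [ 0.30885968  0.02298104 -0.95082994]] [0.27632    0.21994316 0.31436752]
```

View pics/w1.png

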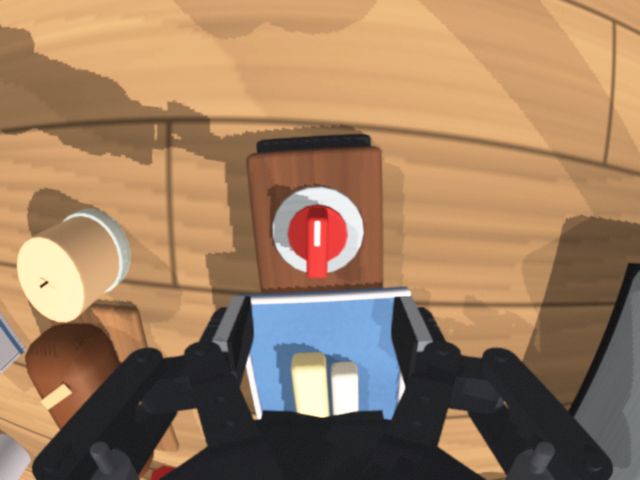

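The wrist view shows the knob bar at about (317,242), white half up at (317,232), with the disc around it. The fingers are at (235,340) and (408,340).

```bash
cat >> h.py <<'E'
def fcloud(s):
    f=240/np.tan(np.radians(float(s['fov_y']))/2); v,u=np.mgrid[:480,:640].astype(float); a=(u-s['cx']);b=(v-s['cy']); rr=np.hypot(a,b)+1e-9
    k=np.tan(np.minimum(rr/f,1.5))/rr; z=s['z_map']; return (np.stack([a*k*z,b*k*z,z],-1)-s['t'])@s['R']
E
python3 - <<'E'
from h import *
s=ld('w1');C=fcloud(s);F=s['frame'].astype(int);Rr,G=F[...,0],F[...,1];v,u=np.mgrid[:480,:640];b=(u>280)&(u<370)&(v>180)&(v<285)
P=C[b&(Rr>100)&(G<90)]; print(np.histogram(P[:,2],bins=np.arange(.04,.1,.004)))
for lo,hi in((.08,.1),(.055,.072)):
    Q=P[(P[:,2]>lo)&(P[:,2]<hi)]; print(len(Q),cv2.minAreaRect((Q[:,:2]*1000).astype(np.float32)))
Q=C[(v>295)&(v<415)&(u>240)&(u<405)&(abs(C[...,2]-.055)<.006)]; print(cv2.minAreaRect((Q[:,:2]*1000).astype(np.float32)))
E
```

```text
(array([   0, 1061,   10,    3,  484,  957,   32,   26,   23,   37,   40,
         66,  982,    2]), array([0.04 , 0.044, 0.048, 0.052, 0.056, 0.06 , 0.064, 0.068, 0.072,
       0.076, 0.08 , 0.084, 0.088, 0.092, 0.096]))
1090 ((356.5091247558594, 222.3065643310547), (41.507652282714844, 13.773422241210938), 3.428823947906494)
1501 ((355.88885498046875, 221.9706573486328), (41.32994079589844, 40.3367805480957), 89.60720825195312)
((472.37652587890625, 238.177734375), (134.5227813720703, 141.32110595703125), 2.263930320739746)
```

```bash
python3 -m handwheel '{"linear":[[0,-0.0035,0.015],[0,-0.0035,0.035],[0,-0.0035,0.055],[0,-0.0035,0.075],[0,-0.0035,0.09],[0,-0.0035,0.1],[0,-0.0035,0.103],[0,-0.0035,0.103]],"turn":[[0,0,0.01],[0,0,0.01],[0,0,0.01],[0,0,0.01],[0,0,0.01],[0,0,0.01],[0,0,0.01],[0,0,0.01]]}'
python3 -m handwheel '{"linear":[[0,0,0],[0,0,0],[0,0,0],[0,0,0],[0,0,0],[0,0,0]],"turn":[[0,0,0],[0,0,0],[0,0,0],[0,0,0],[0,0,0],[0,0,0]]}' 0 40
python3 -c "from h import *; st()"
```

```text
time: 1.73
tcp_pos: [0.357, 0.2251, 0.0686]
orientation: [[-0.998, -0.063, -0.0], [-0.063, 0.998, 0.002], [0.0, 0.002, -1.0]]
ft_force: [-0.6, 0.4, -0.5]
grip_width: 0.0598
grip_force: 0.0
time: 2.23
tcp_pos: [0.3584, 0.2231, 0.0697]
orientation: [[-0.998, -0.059, 0.002], [-0.059, 0.998, 0.0], [-0.002, 0.0, -1.0]]
ft_force: [-1.0, -2.9, 5.9]
grip_width: 0.0129
grip_force: 39.5
{'time': 2.233, 'q': [0.558, 0.238, -0.46, 0.87, -0.001, 0.498], 'tcp_pos': [0.358, 0.223, 0.07], 'ft_force': [-0.964, -2.921, 5.919], 'wrist_torque': [-0.905, 0.026, -0.038], 'grip_width': 0.013, 'grip_force': 39.521} yaw 93.4
```

```bash
python3 -m handwheel '{"linear":[[0,0,-0.001],[0,0,-0.001],[0,0,-0.001],[0,0,-0.001],[0,0,-0.001],[0,0,-0.001],[0,0,-0.001],[0,0,-0.001]],"turn":[[0,0,0.08],[0,0,0.17],[0,0,0.26],[0,0,0.35],[0,0,0.44],[0,0,0.53],[0,0,0.62],[0,0,0.7]]}'
python3 -c "from h import *; st()"
```

```text
time: 2.9
tcp_pos: [0.3581, 0.2229, 0.0697]
orientation: [[-0.799, 0.601, 0.001], [0.601, 0.799, -0.0], [-0.001, 0.0, -1.0]]
ft_force: [1.4, -3.2, -2.3]
grip_width: 0.0127
grip_force: 40.2
{'time': 2.9, 'q': [0.557, 0.238, -0.46, 0.872, -0.001, 1.202], 'tcp_pos': [0.358, 0.223, 0.07], 'ft_force': [1.449, -3.242, -2.309], 'wrist_torque': [-0.682, -0.282, 0.099], 'grip_width': 0.013, 'grip_force': 40.158} yaw 53.1
```

```bash
python3 -m handwheel '{"linear":[[0,0,0],[0,0,0],[0,0,0],[0,0,0],[0,0,0],[0,0,0],[0,0,0],[0,0,0]],"turn":[[0,0,0.08],[0,0,0.17],[0,0,0.26],[0,0,0.35],[0,0,0.44],[0,0,0.53],[0,0,0.6],[0,0,0.6]]}'
python3 -c "from h import *; st()"
```

```text
time: 3.57
tcp_pos: [0.358, 0.2227, 0.0697]
orientation: [[-0.323, 0.946, 0.001], [0.946, 0.323, -0.001], [-0.001, 0.001, -1.0]]
ft_force: [1.3, -5.1, -1.1]
grip_width: 0.0132
grip_force: 40.3
{'time': 3.567, 'q': [0.557, 0.238, -0.46, 0.872, -0.001, 1.799], 'tcp_pos': [0.358, 0.223, 0.07], 'ft_force': [1.269, -5.078, -1.088], 'wrist_torque': [-0.929, -0.404, -0.071], 'grip_width': 0.013, 'grip_force': 40.306} yaw 18.8
```

```bash
python3 -m handwheel '{"linear":[[0,0,0],[0,0,0],[0,0,0]],"turn":[[0,0,0.05],[0,0,0.07],[0,0,0.07]]}'
python3 -m handwheel '{"linear":[[0,0,0],[0,0,0],[0,0,0],[0,0,0]],"turn":[[0,0,0],[0,0,0],[0,0,0],[0,0,0]]}' 0.06
python3 -m handwheel '{"linear":[[0,0,-0.01],[0,0,-0.03],[0,0,-0.06],[0,0,-0.1],[0,0,-0.1]],"turn":[[0,0,0],[0,0,0],[0,0,0],[0,0,0],[0,0,0]]}'
python3 - <<'E'
from h import *
st(); s=snap('wrist','w2')
C=fcloud(s);F=s['frame'].astype(int);Rr,G=F[...,0],F[...,1]
Q=C[(Rr>100)&(G<90)&(abs(C[...,2]-.089)<.006)&(np.hypot(C[...,0]-.357,C[...,1]-.223)<.04)];print(len(Q),cv2.minAreaRect((Q[:,:2]*1000).astype(np.float32)))
s=snap('scene','s2')
Q=np.array(cloud(s)); F=s['frame'].astype(int);m=(abs(Q[...,2]-.055)<.005)&(F[...,2]>F[...,0]+40)
m&=(abs(Q[...,0]-.5)<.15)&(abs(Q[...,1]-.24)<.12)
print(cv2.minAreaRect((Q[m][:,:2]*1000).astype(np.float32)),m.sum())
s0=ld('scene');Q=cloud(s0);F=s0['frame'].astype(int);m=(abs(Q[...,2]-.055)<.005)&(F[...,2]>F[...,0]+40)&(abs(Q[...,0]-.5)<.15)&(abs(Q[...,1]-.24)<.12)
print('before',cv2.minAreaRect((Q[m][:,:2]*1000).astype(np.float32)),m.sum())
plan((.524,-.256,.23),125)
E
```

```text
time: 3.82
tcp_pos: [0.358, 0.2228, 0.0697]
orientation: [[-0.258, 0.966, 0.001], [0.966, 0.258, -0.001], [-0.001, 0.001, -1.0]]
ft_force: [1.6, -5.2, -0.8]
grip_width: 0.0132
grip_force: 40.4
time: 4.15
tcp_pos: [0.3578, 0.2245, 0.0699]
orientation: [[-0.259, 0.966, 0.001], [0.966, 0.259, 0.003], [0.003, 0.001, -1.0]]
ft_force: [-0.2, 0.3, -0.1]
grip_width: 0.0597
grip_force: 0.0
time: 4.57
tcp_pos: [0.3614, 0.2265, 0.1764]
orientation: [[-0.259, 0.966, 0.011], [0.966, 0.259, 0.009], [0.006, 0.013, -1.0]]
ft_force: [1.5, 0.6, -0.1]
grip_width: 0.06
grip_force: 0.0
{'time': 4.567, 'q': [0.558, 0.12, -0.292, 1.146, 0.002, 1.867], 'tcp_pos': [0.361, 0.226, 0.176], 'ft_force': [1.458, 0.574, -0.064], 'wrist_torque': [0.057, -0.078, 0.009], 'grip_width': 0.06, 'grip_force': 0.0} yaw 15.0
1043 ((357.1451721191406, 222.7383270263672), (13.602194786071777, 41.31691360473633), 14.893540382385254)
((507.38116455078125, 242.14842224121094), (196.787841796875, 128.7854461669922), 6.989201068878174) 4236
before ((508.4080810546875, 242.17141723632812), (197.0341339111328, 128.68408203125), 6.964365482330322) 4220
lin [-0.507   0.0353 -0.0603] turn [ 0.007  0.003 -1.92 ]
```

View pics/w2.png

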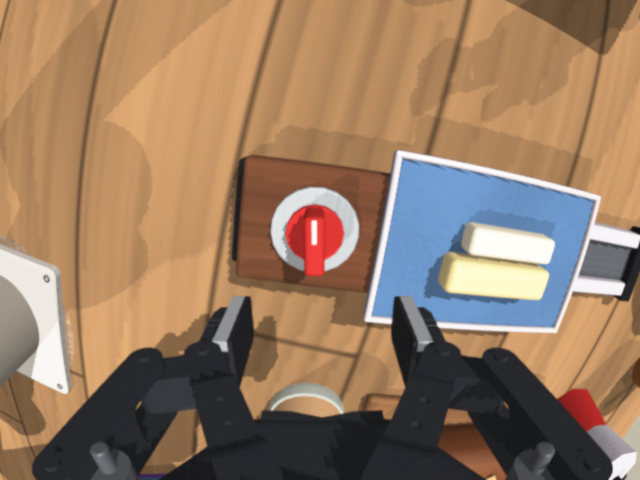

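The view shows the knob bar turned across the rail at (314,240), and the plate at (485,245) undisturbed. It turned about 1.37 rad. Now on to the cover.

```bash
python3 -m handwheel '{"linear":[[-0.02,0.001,-0.03],[-0.05,0.003,-0.05],[-0.083,0.005,-0.07],[-0.118,0.008,-0.07],[-0.153,0.01,-0.07],[-0.188,0.013,-0.07],[-0.223,0.015,-0.07],[-0.255,0.018,-0.07]],"turn":[[0,0,-0.12],[0,0,-0.24],[0,0,-0.36],[0,0,-0.48],[0,0,-0.6],[0,0,-0.72],[0,0,-0.84],[0,0,-0.96]]}' 0.07
python3 -c "from h import *; st();plan((.524,-.256,.21),125)"
```

```text
time: 5.33
tcp_pos: [0.4384, -0.0134, 0.2377]
orientation: [[-0.904, 0.427, -0.002], [0.427, 0.904, 0.003], [0.003, 0.001, -1.0]]
ft_force: [0.8, 0.0, -0.1]
grip_width: 0.0694
grip_force: 0.0
{'time': 5.333, 'q': [-0.032, 0.118, -0.129, 1.326, 0.002, 0.409], 'tcp_pos': [0.438, -0.013, 0.238], 'ft_force': [0.785, 0.026, -0.125], 'wrist_torque': [0.006, 0.021, 0.011], 'grip_width': 0.069, 'grip_force': 0.0} yaw 64.7
lin [-0.1811 -0.1828  0.0269] turn [ 0.003 -0.002 -1.052]
```

```bash
python3 -m handwheel '{"linear":[[-0.02,-0.02,0],[-0.045,-0.046,0],[-0.07,-0.071,0],[-0.095,-0.096,0],[-0.12,-0.121,0],[-0.145,-0.146,0.005],[-0.168,-0.17,0.015],[-0.181,-0.183,0.025]],"turn":[[0,0,-0.12],[0,0,-0.24],[0,0,-0.36],[0,0,-0.48],[0,0,-0.6],[0,0,-0.72],[0,0,-0.84],[0,0,-0.96]]}'
python3 -m handwheel '{"linear":[[0,0,0],[0,0,0],[0,0,0]],"turn":[[0,0,-0.09],[0,0,-0.09],[0,0,-0.09]]}'
python3 - <<'E'
from h import *
st(); s=snap('wrist','w3')
C=fcloud(s);F=s['frame'].astype(int);n=np.hypot(C[...,0]-.524,C[...,1]+.256)<.13; ok=s['z_map']>.05
Q=C[n&ok&(F[...,2]>F[...,0]+25)&(abs(C[...,2]-.097)<.008)];print('handle',len(Q),cv2.minAreaRect((Q[:,:2]*1000).astype(np.float32)),Q[:,2].max())
Q=C[n&ok&(F.min(-1)>120)&(abs(C[...,2]-.065)<.005)];print('top',len(Q),cv2.minAreaRect((Q[:,:2]*1000).astype(np.float32)))
s=ld('w2');C=fcloud(s);F=s['frame'].astype(int)
v,u=np.mgrid[:480,:640]; m=(abs(C[...,2]-.055)<.006)&(u>360)&(u<605)&(v>145)&(v<335)&((F.min(-1)>150)|(F[...,2]>F[...,0]+40))&(np.abs(C[...,0]-.5)<.14)
m=cv2.morphologyEx(m.astype(np.uint8),cv2.MORPH_OPEN,np.ones((3,3)))>0
print('plate w2',cv2.minAreaRect((C[m][:,:2]*1000).astype(np.float32)))
for f,sh in(('scene',0),('s2',0)):
    s=ld(f);C=cloud(s);F=s['frame'].astype(int);m=(abs(C[...,2]-.055)<.006)&(abs(C[...,0]-.5)<.125)&(abs(C[...,1]-.24)<.12)&((F.min(-1)>150)|(F[...,2]>F[...,0]+40))
    print('plate',f,cv2.minAreaRect((C[m][:,:2]*1000).astype(np.float32)))
E
```

```text
time: 6.0
tcp_pos: [0.5234, -0.2585, 0.2113]
orientation: [[-0.87, -0.494, -0.001], [-0.494, 0.87, 0.002], [-0.0, 0.002, -1.0]]
ft_force: [-0.4, -0.1, -0.5]
grip_width: 0.0701
grip_force: 0.0
time: 6.25
tcp_pos: [0.5223, -0.255, 0.2119]
orientation: [[-0.825, -0.565, -0.003], [-0.565, 0.825, 0.004], [0.0, 0.005, -1.0]]
ft_force: [0.4, 0.2, -0.4]
grip_width: 0.0703
grip_force: 0.0
{'time': 6.25, 'q': [-0.455, 0.415, 0.2, 1.361, 0.002, -1.056], 'tcp_pos': [0.522, -0.255, 0.212], 'ft_force': [0.401, 0.195, -0.408], 'wrist_torque': [0.004, 0.037, 0.004], 'grip_width': 0.07, 'grip_force': 0.0} yaw 124.4
handle 1885 ((524.8180541992188, -258.19659423828125), (68.65593719482422, 14.965249061584473), 34.60857009887695) 0.10250367953817553
top 25546 ((525.974853515625, -257.2487487792969), (171.1053009033203, 115.96544647216797), 34.617828369140625)
plate w2 ((506.135009765625, 241.25387573242188), (200.62405395507812, 140.05519104003906), 7.170992374420166)
plate scene ((489.1507873535156, 240.59405517578125), (235.7292022705078, 139.8697509765625), 7.0901947021484375)
plate s2 ((490.1173095703125, 240.5966033935547), (234.19342041015625, 140.0824432373047), 7.094666004180908)
```

View pics/w3.png

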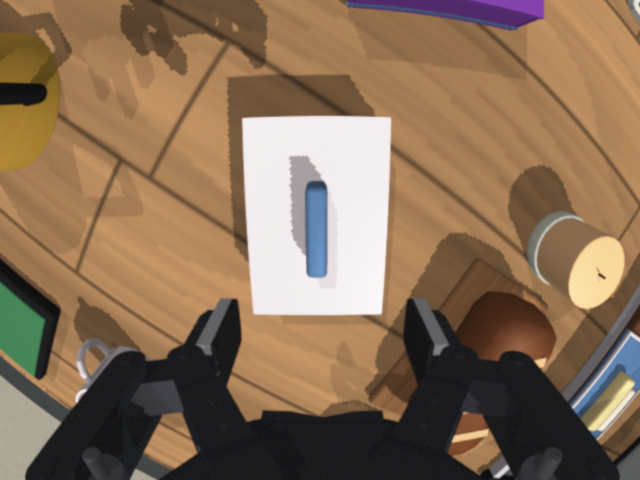

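The wrist view shows the white cover and its blue handle centred at (316,229). The purple cover is off at the top edge, and the fingers straddle the handle's line.

```bash
python3 -c "from h import *; plan((.525,-.2575,.073),124.6)"
```

```text
lin [-0.0002 -0.0041  0.1397] turn [ 0.003  0.001 -0.003]
```

```bash
python3 -m handwheel '{"linear":[[0,-0.003,0.015],[0,-0.003,0.04],[0,-0.003,0.065],[0,-0.003,0.09],[0,-0.003,0.11],[0,-0.003,0.125],[0,-0.003,0.134],[0,-0.003,0.137]],"turn":[[0,0,0],[0,0,0],[0,0,0],[0,0,0],[0,0,0],[0,0,0],[0,0,0],[0,0,0]]}' 0.05
python3 -m handwheel '{"linear":[[0,0,0.001],[0,0,0.001],[0,0,0.001],[0,0,0.001],[0,0,0.001],[0,0,0.001],[0,0,0.001]],"turn":[[0,0,0],[0,0,0],[0,0,0],[0,0,0],[0,0,0],[0,0,0],[0,0,0]]}' 0 80
python3 -m handwheel '{"linear":[[0,0,0],[0,0,-0.003],[0,0,-0.01],[0,0,-0.02],[0,0,-0.03],[0,0,-0.03]],"turn":[[0,0,0],[0,0,0],[0,0,0],[0,0,0],[0,0,0],[0,0,0]]}'
python3 -c "from h import *; st()"
```

```text
time: 6.97
tcp_pos: [0.524, -0.2562, 0.0754]
orientation: [[-0.824, -0.567, -0.002], [-0.567, 0.824, 0.003], [-0.0, 0.004, -1.0]]
ft_force: [0.5, 0.1, -0.0]
grip_width: 0.0499
grip_force: 0.0
time: 7.55
tcp_pos: [0.5258, -0.2578, 0.0773]
orientation: [[-0.824, -0.567, 0.003], [-0.567, 0.824, 0.001], [-0.003, -0.001, -1.0]]
ft_force: [-0.8, 1.0, 6.3]
grip_width: 0.0147
grip_force: 80.5
time: 8.05
tcp_pos: [0.5264, -0.2584, 0.1085]
orientation: [[-0.824, -0.567, 0.004], [-0.567, 0.824, -0.0], [-0.003, -0.002, -1.0]]
ft_force: [0.3, -0.3, -3.1]
grip_width: 0.0142
grip_force: 79.5
{'time': 8.05, 'q': [-0.457, 0.484, 0.031, 1.114, 0.002, -1.06], 'tcp_pos': [0.526, -0.258, 0.109], 'ft_force': [0.278, -0.307, -3.144], 'wrist_torque': [-0.047, -0.085, -0.031], 'grip_width': 0.014, 'grip_force': 79.453} yaw 124.5
```

```bash
python3 -m handwheel '{"linear":[[0,0,-0.01],[0,0,-0.025],[0,0,-0.045],[0,0,-0.065],[0,0,-0.085],[0,0,-0.105],[0,0,-0.117],[0,0,-0.12]],"turn":[[0,0,0],[0,0,0],[0,0,0],[0,0,0],[0,0,0],[0,0,0],[0,0,0],[0,0,0]]}'
python3 - <<'E'
from h import *
st(); plan((.506,.2415,.227),97.)
s=snap('scene','s3')
E
```

```text
time: 8.72
tcp_pos: [0.526, -0.2584, 0.2292]
orientation: [[-0.824, -0.567, 0.005], [-0.567, 0.824, -0.0], [-0.004, -0.003, -1.0]]
ft_force: [0.6, -0.1, -3.3]
grip_width: 0.0147
grip_force: 79.5
{'time': 8.717, 'q': [-0.458, 0.411, 0.24, 1.395, 0.002, -1.06], 'tcp_pos': [0.526, -0.258, 0.229], 'ft_force': [0.643, -0.089, -3.255], 'wrist_torque': [0.01, -0.063, 0.021], 'grip_width': 0.015, 'grip_force': 79.497} yaw 124.5
lin [-0.2669  0.4231  0.0019] turn [-0.002  0.005  0.481]
```

View pics/s3.png

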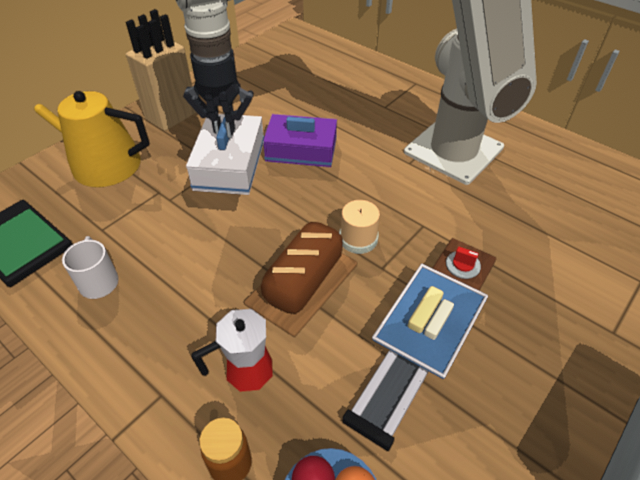

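The cover hangs level in the grip at (225,150); nothing else has moved.

```bash
python3 -m handwheel '{"linear":[[-0.006,0.01,0],[-0.02,0.031,0],[-0.037,0.058,0],[-0.055,0.087,0],[-0.073,0.116,0],[-0.091,0.144,0],[-0.107,0.17,0],[-0.12,0.19,0]],"turn":[[0,0,0.03],[0,0,0.09],[0,0,0.15],[0,0,0.22],[0,0,0.29],[0,0,0.36],[0,0,0.42],[0,0,0.48]]}'
python3 -c "from h import *; st();plan((.506,.2415,.227),97.)"
```

```text
time: 9.43
tcp_pos: [0.5145, -0.0308, 0.225]
orientation: [[-0.993, -0.121, -0.003], [-0.121, 0.993, 0.003], [0.002, 0.003, -1.0]]
ft_force: [1.1, 0.3, -3.5]
grip_width: 0.0145
grip_force: 79.3
{'time': 9.433, 'q': [-0.061, 0.276, 0.036, 1.333, 0.003, -0.183], 'tcp_pos': [0.515, -0.031, 0.225], 'ft_force': [1.095, 0.288, -3.5], 'wrist_torque': [-0.019, 0.04, -0.003], 'grip_width': 0.015, 'grip_force': 79.335} yaw 96.9
lin [-0.0245  0.2714 -0.0012] turn [ 0.003 -0.002 -0.001]
```

```bash
python3 -m handwheel '{"linear":[[-0.003,0.03,0],[-0.006,0.066,0],[-0.009,0.102,0],[-0.012,0.138,0],[-0.016,0.174,0],[-0.02,0.21,0],[-0.023,0.245,0],[-0.0245,0.27,0]],"turn":[[0,0,0],[0,0,0],[0,0,0],[0,0,0],[0,0,0],[0,0,0],[0,0,0],[0,0,0]]}'
python3 -m handwheel '{"linear":[[0,0,0.02],[0,0,0.035],[0,0,0.045],[0,0,0.045]],"turn":[[0,0,0],[0,0,0],[0,0,0],[0,0,0]]}'
cat > m.py <<'E'
from h import *
import sys
st()
for n in('scene','side'):
    s=snap(n,sys.argv[1]+n);C=cloud(s);F=s['frame'].astype(int);d=np.hypot(C[...,0]-.506,C[...,1]-.2415)<.15; ok=s['z_map']>0
    zt=float(sys.argv[2])
    m=d&ok&(abs(C[...,2]-zt)<.01)&(F.min(-1)>130); Q=C[m]
    A=np.c_[Q[:,:2]-Q[:,:2].mean(0),np.ones(len(Q))]; k=np.linalg.lstsq(A,Q[:,2],rcond=None)[0]
    print(n,cv2.minAreaRect((Q[:,:2]*1000).astype(np.float32)),'slope',k.round(3),len(Q))
E
python3 m.py a 0.165
```

```text
time: 10.1
tcp_pos: [0.506, 0.2405, 0.2253]
orientation: [[-0.992, -0.125, -0.002], [-0.125, 0.992, 0.002], [0.002, 0.002, -1.0]]
ft_force: [0.0, -0.2, -3.4]
grip_width: 0.0144
grip_force: 79.3
time: 10.43
tcp_pos: [0.5047, 0.2369, 0.1779]
orientation: [[-0.992, -0.123, -0.007], [-0.123, 0.992, -0.001], [0.007, -0.0, -1.0]]
ft_force: [-1.6, -0.8, -3.9]
grip_width: 0.0146
grip_force: 79.2
{'time': 10.433, 'q': [0.438, 0.386, 0.068, 1.259, 0.002, 0.315], 'tcp_pos': [0.505, 0.237, 0.178], 'ft_force': [-1.637, -0.797, -3.903], 'wrist_torque': [-0.082, 0.02, -0.021], 'grip_width': 0.015, 'grip_force': 79.24} yaw 97.1
scene ((504.7562255859375, 238.250244140625), (172.15504455566406, 115.657958984375), 6.940753936767578) slope [-0.016 -0.004  0.164] 4093
side ((504.8758544921875, 236.48660278320312), (174.51478576660156, 119.97346496582031), 6.332674026489258) slope [-0.008 -0.003  0.168] 1064
```

View pics/aside.png

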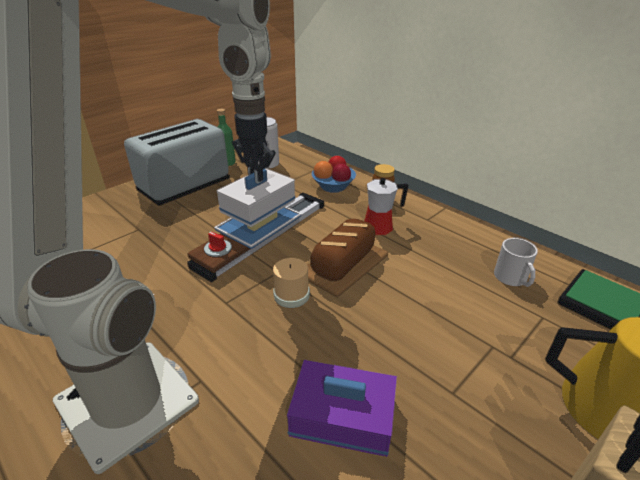

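The side view shows the cover level above the plate at (256,195), with the loaf, candle and pot in place.

```bash
python3 -m handwheel '{"linear":[[-0.001,0.003,0],[-0.001,0.003,0.004],[-0.001,0.003,0.01],[-0.001,0.003,0.017],[-0.001,0.003,0.023],[-0.001,0.003,0.026],[-0.001,0.003,0.026],[-0.001,0.003,0.026]],"turn":[[0,0,0],[0,0,0],[0,0,0],[0,0,0],[0,0,0],[0,0,0],[0,0,0],[0,0,0]]}'
python3 -m handwheel '{"linear":[[0,0,0],[0,0,0],[0,0,0],[0,0,0],[0,0,0],[0,0,0]],"turn":[[0,0,0],[0,0,0],[0,0,0],[0,0,0],[0,0,0],[0,0,0]]}'
python3 m.py b 0.139
python3 - <<'E'
from h import *
s=snap('scene','b2');cv2.imwrite('pics/bc.png',cv2.resize(s['frame'][190:390,350:510],None,fx=3,fy=3)[:,:,::-1])
E
```

```text
time: 11.2
tcp_pos: [0.5076, 0.2408, 0.1553]
orientation: [[-0.992, -0.122, -0.001], [-0.122, 0.992, 0.002], [0.0, 0.002, -1.0]]
ft_force: [-0.6, -0.3, -1.9]
grip_width: 0.0144
grip_force: 79.4
time: 11.7
tcp_pos: [0.5079, 0.241, 0.1559]
orientation: [[-0.992, -0.123, 0.001], [-0.123, 0.992, 0.002], [-0.001, 0.002, -1.0]]
ft_force: [0.8, -1.6, -3.1]
grip_width: 0.0143
grip_force: 79.4
{'time': 11.7, 'q': [0.442, 0.403, 0.035, 1.201, 0.002, 0.319], 'tcp_pos': [0.508, 0.241, 0.156], 'ft_force': [0.819, -1.572, -3.111], 'wrist_torque': [0.014, 0.085, -0.027], 'grip_width': 0.014, 'grip_force': 79.402} yaw 97.0
scene ((507.2205505371094, 242.55039978027344), (173.4612579345703, 115.44107818603516), 6.8307366371154785) slope [-0.018 -0.005  0.142] 4091
side ((507.0897216796875, 241.36984252929688), (173.88839721679688, 120.512939453125), 6.364644527435303) slope [-0.003  0.002  0.144] 1061
```

View pics/bc.png

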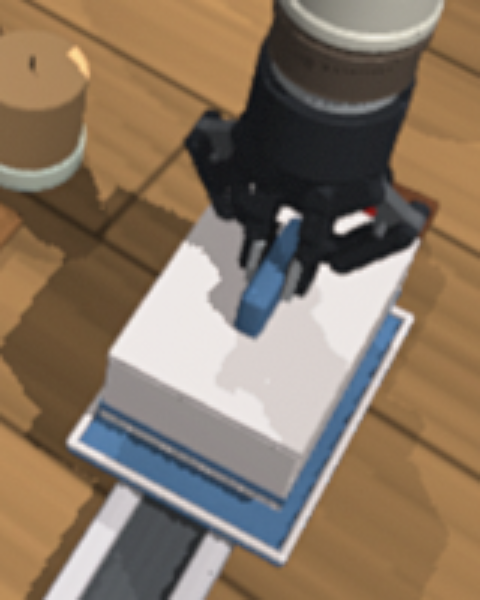

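The cover is centred and aligned over the plate, handle at (270,275), with a visible gap all round. The rim is about 25 mm up, so I'll lower it 4 mm, let it settle and hand in.

```bash
python3 -m handwheel '{"linear":[[0.001,0,0.002],[0.001,0,0.004],[0.001,0,0.004],[0.001,0,0.004],[0.001,0,0.004],[0.001,0,0.004],[0.001,0,0.004],[0.001,0,0.004]],"turn":[[0,0,0],[0,0,0],[0,0,0],[0,0,0],[0,0,0],[0,0,0],[0,0,0],[0,0,0]]}'
python3 m.py c 0.138 && python3 -c "from h import *; print(r.finish_job())"
```

```text
time: 12.52
tcp_pos: [0.5069, 0.2409, 0.1518]
orientation: [[-0.992, -0.123, 0.0], [-0.123, 0.992, 0.002], [-0.001, 0.002, -1.0]]
ft_force: [0.7, -0.3, -3.2]
grip_width: 0.0143
grip_force: 79.4
{'time': 12.517, 'q': [0.443, 0.404, 0.025, 1.19, 0.002, 0.32], 'tcp_pos': [0.507, 0.241, 0.152], 'ft_force': [0.659, -0.344, -3.24], 'wrist_torque': [0.023, 0.003, -0.014], 'grip_width': 0.014, 'grip_force': 79.402} yaw 97.0
scene ((507.12493896484375, 242.35818481445312), (173.29359436035156, 115.6470718383789), 6.909388542175293) slope [-0.012 -0.003  0.138] 3965
side ((505.2716369628906, 240.6775665283203), (173.0339813232422, 118.59413146972656), 6.631669998168945) slope [-0.004  0.001  0.14 ] 1066
the job is handed in; nothing more can be done
None
```

The job is handed in at 12.5 s; no verdict came back. By my measurements, the clamp knob turned about 1.37 rad, and the cover is held level and centred within about 2 mm, its rim about 2 cm above the plate.

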